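Secure the cylinder's clevis pin with its clip

TASK

Push the clevis pin in the hydraulic cylinder's fork home until its head comes to a stop, then take the clip that fits it (the larger of the two in the stand) and press it straight down into the groove at the pin's plain end until it snaps fully home, and let go. How far the groove stands out of the fork is not known exactly, so feel for it gently and do not force the pin or the clip; leave the other things where they are.

Things in the scene. Friction and masses are not known exactly. Their poses are not given: they have to be found in the camera images.
- rig: Hydraulic cylinder on a fixed base plate, its rod eye in an upright fork near the robot. Origin on the table under the pin's axis, midway between the cheeks; x along the cylinder, away from the robot, y along the pin to its head, z up. Plate x -50 to 300, y -45 to 45 mm. Fork x -20 to 20, y -24 to 24, top at 90. Cylinder 52 wide, top at 96; black-capped ports at x 105 and 271 reach 124 mm up.
- fork_axis (a point): On the pin's axis midway between the fork's cheeks, 70 mm above the table; axes as the rig's. The clevis pin, 24 mm in diameter, lies along y: head on the +y side, plain grooved end on the -y side.
- head_side (a point): On the pin's axis at the outer face of the fork's head-side cheek (y = +24 mm from fork_axis), axes as the rig's. A brass bush 31 mm in diameter stands 11 mm out here, then comes the pin's round steel head, 36 mm in diameter and 14 long. With the pin home the head's outer face is 14 to 24 mm out from this point (packing washers of unknown thickness sit inside it); add joint pin while it is out.
- groove_side (a point): On the pin's axis at the outer face of the other cheek (y = -24 mm from fork_axis), axes as the rig's. With the pin home its plain end sticks out here to -y, with a groove 6 mm wide, 18 mm in diameter at its floor, whose middle is 4 to 14 mm out from this point: it depends on the washers under the head. Beyond it are 7.5 mm of full diameter. While the pin is out the groove is hidden in the cheek.
- pin (a joint): How far the pin still has to go in, along the rig's -y, in m: 0 = home (head at its stop), starts at 0.0125 to 0.017. It slides against about 6 N of friction and stays where it is left; at home it stops hard. Over 40 N on the pin is forcing it.
- clip_grip (a point): Middle of the black finger grip on top of the larger clip, the one that fits. x across the clip, y through its thickness, z up. Grip 26 mm wide (x), 9 thick (y), 26 high: take it by its broad faces and lift. The clip stands mouth down in its stand: a spring steel E, 5 thick, 36 wide, 63 high, 60 g; its bore's centre is 43 mm and its feet 54 mm below this point.
- clip_bore (a point): Centre of the larger clip's bore, same axes. Seated: on the pin's axis, clip's y along the pin. Pressed down over the groove, the jaws touch with the bore 10 to 12 mm above the axis, spread at 8 to 18 N, snap past at about 6 mm, and the back stops on the groove's floor at 0. Beside the groove it stops 15 to 16 mm above the axis. Over 35 N between clip and pin is forcing it.
- rack: Fixed grey plastic clip stand, 160 (x) by 56 (y) by 18 high, origin at the centre of its underside. Two slots along x, 6.6 wide and 12 deep, centred at x = -38 and 38; either clip may stand in either one.
- small_clip: Smaller clip of the same form (24 wide, 45 high, 18 wide finger grip), for another pin, standing in the other slot. Origin at its feet. Leave it.
- spanner: Steel combination spanner, 160 long, lying flat. Origin at the middle of its underside. Leave it.
- coupling: Steel quick coupling, 33 diameter, 56 high, standing. Origin under its centre. Leave it.
- oiler: White oil bottle with black cap, 48 diameter, 105 high. Origin under its centre. Leave it.
There are look-alikes about, which are no part of the job. Leave any orange, purple or yellow look-alike of the part that bears clip_grip alone.

How it is judged:
By the outcome, as a careful person would: the job done as asked, in the order asked, and still so for the second after the job is handed in, with the robot touching nothing.
It also fails if it takes over 64 s, if anything falls off the work surface, if the arm or the gripper's body presses on something with over 40 N, if the wrist force passes 120 N, or if a joint passes its speed limit or range.

ROBOT

A 6-joint arm with a two-finger parallel gripper is mounted at the origin on the work surface. World frame = base frame: x ahead of the robot, y to its left, z up, the work surface at z = 0. Lengths are in m, angles in rad, forces in N, time in s.
With the tool pointing down it reaches from about 0.35 to 0.775 m from the base axis. Payload 7.3 kg.
Tool frame: the origin (TCP) lies at the very end of the fingers, on their centre line; the grasp point (between the pads) lies 19 mm behind it (bot.hold_point_z is the distance from the TCP to the grasp point, in m); z points along the fingers, x is the direction in which the jaws open and shut, and the axes are right-handed (so a half turn about z gives the same grasp; the last joint's range is limited). The gripper opens to 92 mm and grips with 3 to 60 N. Pads are 19 mm wide; open, the fingers measure 130 mm over their backs; the gripper's body (75 mm by 190 mm) begins 47 mm behind the grasp point.
Start: joints at [-0.146, 0.342, 1.524, -0, 1.275, -0.146], TCP at [0.525, 0, 0.227] pointing down, gripper open.
Joint ranges: [-2.53, 2.53], [-0.77, 2.02], [0.04, 2.7], [-1, 4.14], [0.28, 2.66], [-3.11, 3.11]. Speed limits (rad/s): [2.57, 2.57, 3.14, 3.14, 3.14, 3.14].

INTERFACE

Orientations are given as [roll, pitch, yaw] about the fixed x, y, z axes, in that order (R = Rz(yaw) Ry(pitch) Rx(roll)).
In Python, from workcell import bot gives the robot as it stands.
- The arm moves only by the tool jog_arm, never from a script. Its argument "series" is one flat list of numbers, 7 for each row, row after row: the shift along the tool's x, y, z in mm, then the turn, a rotation vector about the tool's x, y, z in degrees, then the gripper's target within -1 to 1 (fully open at 1, half-way at 0, shut at -1). In form: [tx, ty, tz, rx, ry, rz, grip, tx, ty, tz, rx, ry, rz, grip, ...]. A call has 1 to 12 rows; each row is the pose to reach, as a shift and turn from the pose commanded when the call began, along the tool's axes at that moment; what a row does not reach only later rows make up. A row lasts 1/10 s, in which the tool goes at most 50 mm and 8.59 degrees, less where a joint would pass 70% of its speed; a pose out of reach is approached as far as the arm can. A call with a gripper value outside its range is refused whole. The fingers move at their own pace and stop on an object; the grip force is fixed at half the most. Time passes only in rows, so rows that repeat a pose let the fingers close. It gives the time, the measured TCP pose, the force and the opening at its end, in the units of the state.
- bot.get_obs(): the state, without advancing time (a new reading comes with each control period).
- bot.grab_frame(name): name is "scene" or "side" or "wrist"; returns the picture (480x640x3 uint8, blue, green, red); there is no depth.
- bot.get_calibration(name): a dict with "mtx" (3x3 intrinsics, pixels), "dist_coeffs" ([k1, k2, p1, p2, k3] as OpenCV has them; the pictures are not rectified), "position" and "rotation" of the camera in the world. Camera axes: x right, y down, z forward; pixel columns grow to the right and rows downward; lengths in m; the calibration is good to about 2 mm. A picture is of the moment at which its call begins: read the wrist's pose just before it. get_calibration takes no time and is no camera call; for the wrist camera it gives the pose at the moment of the call.
- bot.job_done(): hands the job in, once; it reports no verdict.
Trained networks look in the newest picture that a camera, given by its name, has taken for a name from the list of things; names that differ only in an ending like _2 or _b are one class to them, and where a whole thing is asked for, a point or a joint stands for the part that bears it (a point fixed in the world has none). Each returns a list of dicts, best first, with "score" (0 to 1); they miss things now and then, are a little off and sometimes report something else, mostly with a low value. They report only what shows in the picture. A call takes as long as a camera call. They do not tell look-alikes from the thing itself.
- bot.spot_in(camera, name): "pixel" ([column, row] in pixels, amid what is visible of it).
- bot.masks_of(camera, name): "region" (480x640 bool, what is visible of it) and "pixel" ([column, row] in pixels, amid what is visible of it).
The state is a dict: "time": time; "joint_positions": joint angles; "qd": joint speeds; "joint_efforts": joint torques, N m; "position": TCP position; "orientation": TCP orientation; "force": force on the tool from outside, world axes, zero at the start; "ft_torque": the same for the moment, N m; "opening": finger opening in m.
Only numpy, scipy, OpenCV 4.12 (cv2) and the standard library are available. Lean on these libraries where they do the work, as an engineer would, in place of code of your own. Each camera call takes 0.05 s, during which the arm holds its last target. There are 200 camera calls.

## Working session

There is one attempt and no reset: what is moved stays moved. The work goes in short steps, Python scripts to look and compute and a tool call to move; the robot and the scene stay as the last step left them, time stands still between calls to the robot, and variables do not carry over. Pictures are saved under pics/ and viewed, about 8 in all and at most 12, crops included, and the job is handed in when it is done.

Besides the shell and the picture viewer there is one more tool, called after "Emit:" as name(argument=value, ...) on one line, values as JSON. jog_arm: Moves the arm, as the interface text tells. Its arguments: {"type":"object","properties":{"series":{"type":"array","items":{"type":"number"}}},"required":["series"]}

```bash
mkdir -p pics; ls
python3 - <<'E'
from workcell import bot
import cv2, numpy as np
print(bot.get_obs())
ims=[]
for c in ("scene","side"):
    im=bot.grab_frame(c); cv2.imwrite(f"pics/{c}0.png",im)
    k=bot.get_calibration(c); print(c,k)
    for n in ("fork_axis","rig","head_side","groove_side","pin","clip_grip","clip_bore","rack","small_clip","spanner","coupling","oiler"):
        try:print(n,[(np.round(d["pixel"]).tolist(),round(d["score"],2)) for d in bot.spot_in(c,n)][:4])
        except Exception as e: print(n,e)
E
```

```text
pics
{'time': 0.0, 'joint_positions': array([-1.46048011e-01,  3.42709597e-01,  1.52504204e+00,  5.35960452e-06,
        1.27540091e+00, -1.45956184e-01]), 'qd': array([-0.00205923, -0.00034047,  0.00033535, -0.00208858,  0.00172302,
        0.00077756]), 'joint_efforts': array([ 7.61924657e-04, -4.31245601e+01, -2.44219762e+01,  7.17750052e-02,
        5.59406646e-02, -1.04314388e-04]), 'position': array([5.24580197e-01, 6.04523078e-05, 2.26043049e-01]), 'orientation': array([-3.14136071e+00,  1.54255915e-03, -9.32121097e-05]), 'force': array([-0.47019137,  0.15653961,  0.44692527]), 'ft_torque': array([-0.0401006 , -0.01656937,  0.0283636 ]), 'opening': 0.09174903931352082}
scene {'mtx': array([[561.23999462,   0.        , 319.76021676],
       [  0.        , 561.23999462, 239.69863039],
       [  0.        ,   0.        ,   1.        ]]), 'dist_coeffs': array([-0.08353993,  0.        ,  0.        ,  0.        ,  0.        ]), 'position': array([ 1.17211812, -0.10650229,  0.67315768]), 'rotation': array([-2.31277034, -0.01658728,  1.49135359])}
fork_axis [([454.0, 332.0], 0.64)]
ri
[... 790 characters left out ...]
,  0.        ]), 'position': array([ 0.43684176, -0.55310901,  0.55788599]), 'rotation': array([-2.30350968, -0.00345811, -0.23233747])}
fork_axis [([345.0, 184.0], 0.68)]
rig [([342.0, 183.0], 0.87)]
head_side [([344.0, 184.0], 0.82), ([471.0, 346.0], 0.36)]
groove_side [([345.0, 183.0], 0.93)]
pin [([274.0, 158.0], 0.68)]
clip_grip [([353.0, 316.0], 0.74), ([335.0, 269.0], 0.62), ([429.0, 284.0], 0.61), ([359.0, 387.0], 0.57)]
clip_bore [([357.0, 385.0], 0.84), ([352.0, 314.0], 0.68), ([338.0, 269.0], 0.63), ([382.0, 266.0], 0.6)]
rack [([325.0, 344.0], 0.65)]
small_clip [([306.0, 342.0], 0.7)]
spanner [([205.0, 262.0], 0.7)]
coupling [([429.0, 282.0], 0.61)]
oiler [([472.0, 348.0], 0.83)]
```

View pics/scene0.png

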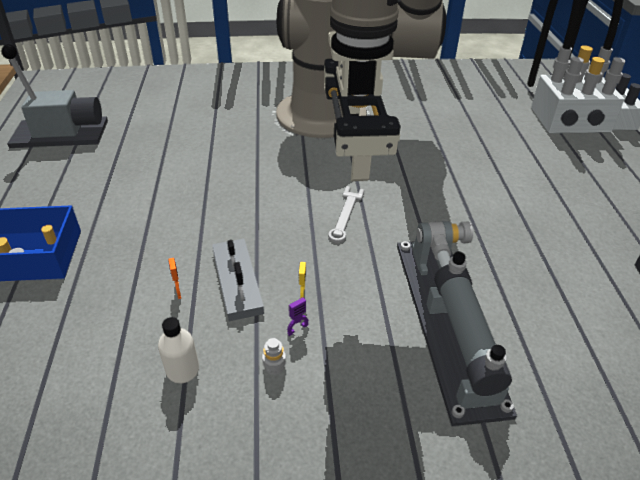

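View pics/side0.png

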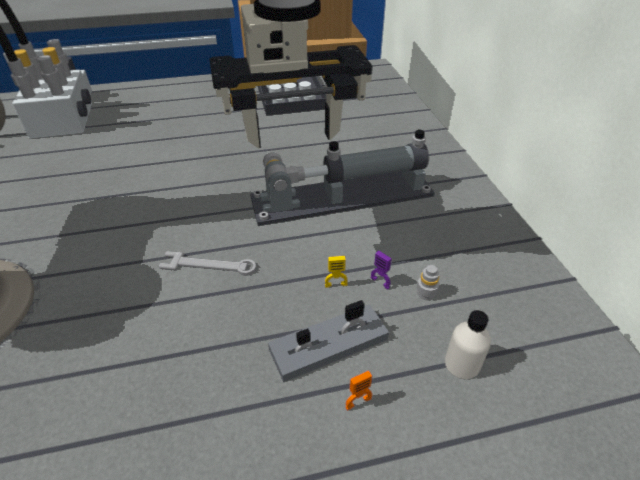

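The scene shows two black-gripped clips in the grey stand, at scene (238,272)/(231,247) and side (354,311)/(303,337). The orange, yellow and purple ones are look-alikes. The larger is at side (354,311). Next are triangulation and one close crop.

```bash
cat > h.py <<'E'
from workcell import bot
import cv2, numpy as np
from scipy.spatial.transform import Rotation as R
def cam(c):
    k=bot.get_calibration(c); return k["mtx"],k["dist_coeffs"],np.array(k["position"]),R.from_euler('xyz',k["rotation"]).as_matrix()
def ray(cm,px):
    K,D,p,M=cm; u=cv2.undistortPoints(np.array([[px]],float),K,D)[0,0]
    d=M@[u[0],u[1],1]; return p,d/np.linalg.norm(d)
def onz(cm,px,z):
    p,d=ray(cm,px); return p+d*(z-p[2])/d[2]
def tri(c1,p1,c2,p2):
    a,d=ray(c1,p1);b,e=ray(c2,p2)
    t=np.linalg.lstsq(np.c_[d,-e],b-a,rcond=None)[0]
    x,y=a+d*t[0],b+e*t[1]; return (x+y)/2,np.linalg.norm(x-y)
def proj(cm,X):
    K,D,p,M=cm; return cv2.projectPoints(np.atleast_2d(X).astype(float),cv2.Rodrigues(M.T)[0],-M.T@p,K,D)[0][:,0]
E
python3 - <<'E'
from h import *
np.set_printoptions(precision=4,suppress=True)
A,B=cam("scene"),cam("side")
P={"big":((238,270),(354,311)),"small":((231,247),(303,337)),"cap1":((458,258),(334,147)),"cap2":((497,352),(420,135)),"oil":((171,326),(478,320)),"coup":((273,345),(431,270)),"head":((467,232),(269,158))}
for n,(a,b) in P.items(): print(n,*tri(A,a,B,b))
for px in [(269,344),(286,376),(377,308),(388,332)]: print("rack",onz(B,px,.018))
s=cv2.imread("pics/scene0.png");t=cv2.imread("pics/side0.png")
a=cv2.resize(t[130:230,240:450],None,fx=3.8,fy=3.8,interpolation=3)[:, :796]
b=cv2.resize(t[290:385,262:395],None,fx=2.3,fy=2.3,interpolation=3)
c=cv2.resize(s[210:330,400:500],None,fx=1.8,fy=1.8,interpolation=3);d=cv2.resize(s[230:325,205:310],None,fx=2.3,fy=2.3,interpolation=3)
o=np.zeros((600,800,3),np.uint8);o[:a.shape[0],:a.shape[1]]=a
x=0
for i in (b,c,d): i=i[:218]; o[381:381+len(i),x:x+i.shape[1]]=i[:, :800-x];x+=i.shape[1]
cv2.imwrite("pics/c1.png",o)
E
```

```text
big [ 0.5682 -0.1746  0.0597] 0.0041224203861117276
small [ 0.4952 -0.1886  0.0412] 0.0015801064275709107
cap1 [0.6209 0.1442 0.1183] 0.0014264189245575345
cap2 [0.7867 0.1491 0.119 ] 0.0027945911015140024
oil [ 0.7027 -0.2539  0.0992] 0.0017797171756475652
coup [ 0.7051 -0.1228  0.0522] 5.508958789725658e-06
head [0.5107 0.1998 0.0719] 0.007295925060277295
rack [ 0.4503 -0.1738  0.018 ]
rack [ 0.4647 -0.2276  0.018 ]
rack [ 0.6148 -0.1477  0.018 ]
rack [ 0.6165 -0.1922  0.018 ]
```

View pics/c1.png

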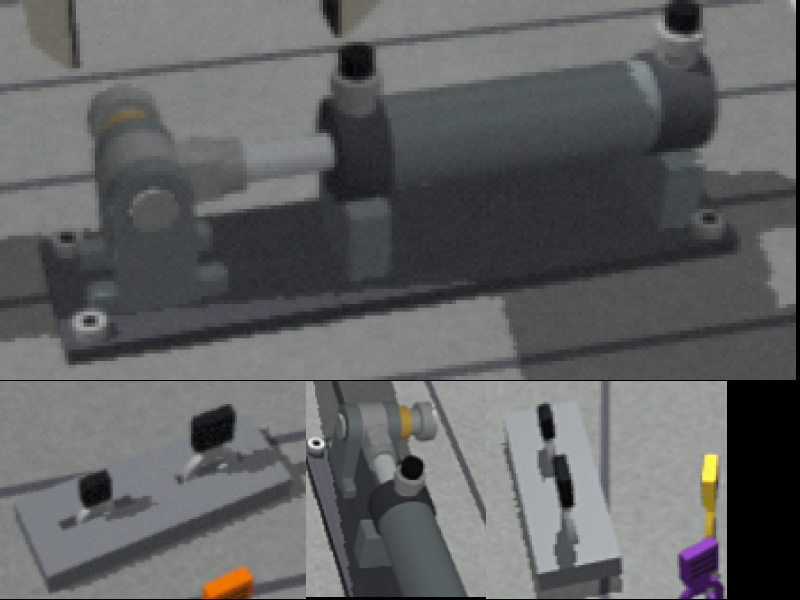

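Crop check: the larger clip is the one further out in the stand, at side (354,311); the smaller is at (303,337). The pin's brass bush and head are at scene (463,231). I'll move to the head side, fingers closing.

Emit:
jog_arm(series=[0,-45,0,0,0,0,-1,0,-90,0,0,0,0,-1,0,-135,0,0,0,0,-1,0,-180,0,0,0,0,-1,0,-220,0,0,0,0,-1,0,-250,0,0,0,0,-1,0,-250,0,0,0,0,-1])

```text
time: 2.0
position: [0.5244, 0.2536, 0.2264]
orientation: [-3.141, 0.0, 0.004]
force: [-0.7, 0.5, -0.9]
opening: 0.0405
```

Run:
```python
from h import *
np.set_printoptions(precision=4,suppress=True)
o=bot.get_obs();print(o["time"],o["position"],o["orientation"],o["force"])
W=cam("wrist");print(W[2],W[3],W[0][0,0],W[1])
im=bot.grab_frame("wrist");cv2.imwrite("pics/w1.png",im)
print(onz(cam("side"),(337,267),.055),onz(cam("side"),(382,262),.055))
```

```text
2.0 [0.5244 0.2536 0.2264] [-3.1405  0.0001  0.0043] [-0.6746  0.4765 -0.9108]
[0.5239 0.3222 0.3839] [[ 1.      0.0048  0.0015]
 [ 0.005  -0.9664 -0.257 ]
 [ 0.0002  0.257  -0.9664]] 355.0842999012804 [-0.0256  0.      0.      0.      0.    ]
[ 0.5685 -0.0873  0.055 ] [ 0.6377 -0.0927  0.055 ]
```

View pics/w1.png

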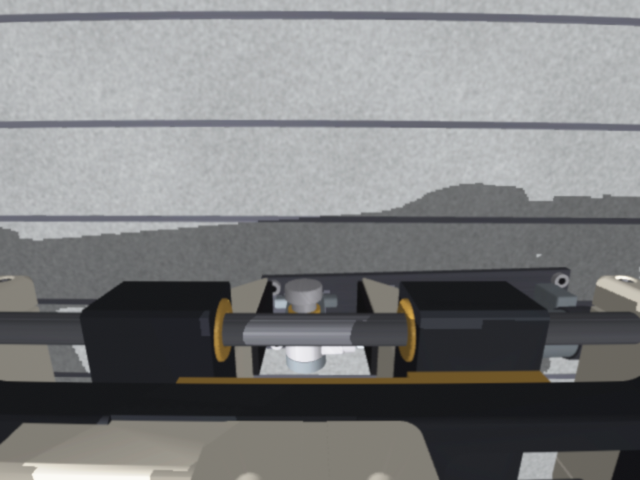

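Run:
```python
from h import *
np.set_printoptions(precision=4,suppress=True)
W=cam("wrist");A,B=cam("scene"),cam("side")
print("head top edge outer",onz(W,(304,281),.07),"L/R",onz(W,(285,288),.07),onz(W,(323,288),.07))
print("bolts plate", onz(W,(276,287),.012),onz(W,(562,281),.012))
# plate corners top ~10mm thick
for z in (.008,.012): print("plate corners",z,onz(W,(263,277),z),onz(W,(570,269),z))
# side pic: plate near corner, bolts
for px in [(240+90/3.8,130+322/3.8),(240+708/3.8,130+222/3.8),(240+66/3.8,130+243/3.8)]: print("side bolt",onz(B,px,.014))
print("scene bolts",[onz(A,p,.014) for p in [(405,244),(458,411),(507,407)]])
print("pin end",onz(B,(240+155/3.8,130+210/3.8),.07))
for x0,y0,yaw in [(.516,.141,.03)]:
    for X in [(-.05,-.045,.01),(.3,-.045,.01),(.3,.045,.01),(-.05,.045,.01)]:
        c,s=np.cos(yaw),np.sin(yaw);Q=[x0+c*X[0]-s*X[1],y0+s*X[0]+c*X[1],X[2]]
        print(X,proj(A,Q),proj(B,Q),proj(W,Q))
```

```text
head top edge outer [0.5149 0.2013 0.07  ] L/R [0.4969 0.1942 0.07  ] [0.5328 0.1944 0.07  ]
bolts plate [0.4818 0.172  0.012 ] [0.8043 0.1799 0.012 ]
plate corners 0.008 [0.467  0.1824 0.008 ] [0.8139 0.1928 0.008 ]
plate corners 0.012 [0.4676 0.1839 0.012 ] [0.8108 0.1942 0.012 ]
side bolt [0.4813 0.1098 0.014 ]
side bolt [0.8041 0.1181 0.014 ]
side bolt [0.478  0.1752 0.014 ]
scene bolts [array([0.4762, 0.1081, 0.014 ]), array([0.8017, 0.1175, 0.014 ]), array([0.8016, 0.1852, 0.014 ])]
pin end [0.5175 0.1163 0.07  ]
(-0.05, -0.045, 0.01) [[396.1173 242.577 ]] [[257.347  222.7812]] [[265.663  347.4835]]
(0.3, -0.045, 0.01) [[451.1093 423.7883]] [[434.841  193.0511]] [[559.6202 339.4402]]
(0.3, 0.045, 0.01) [[516.2329 416.5555]] [[416.3872 168.0072]] [[572.1191 267.7763]]
(-0.05, 0.045, 0.01) [[445.8938 239.4051]] [[250.1692 193.7233]] [[260.6048 275.8481]]
```

Emit:
jog_arm(series=[-5,0,50,0,0,-1.2,-1,-10,0,95,0,0,-1.2,-1,-10,10,135,0,0,-1.2,-1,-10,20,160,0,0,-1.2,-1,-10,26,166,0,0,-1.2,-1,-10,28,166,0,0,-1.2,-1,-10,28,166,0,0,-1.2,-1])

```text
time: 2.75
position: [0.5164, 0.2217, 0.0624]
orientation: [-3.141, -0.003, 0.02]
force: [-0.1, -0.2, 0.5]
opening: 0.0003
```

Emit:
jog_arm(series=[0,2,0,0,0,0,-1,0,4,0,0,0,0,-1,0,6,0,0,0,0,-1,0,8,0,0,0,0,-1,0,10,0,0,0,0,-1,0,12,0,0,0,0,-1])

```text
time: 3.35
position: [0.5153, 0.2108, 0.0609]
orientation: [-3.14, -0.001, 0.021]
force: [-0.7, 7.1, 0.3]
opening: 0.0008
```

Emit:
jog_arm(series=[0,1.5,0,0,0,0,-1,0,3,0,0,0,0,-1,0,4.5,0,0,0,0,-1,0,6,0,0,0,0,-1,0,7.5,0,0,0,0,-1,0,9,0,0,0,0,-1])

```text
time: 3.95
position: [0.5156, 0.2022, 0.0609]
orientation: [-3.14, -0.001, 0.021]
force: [-0.6, 6.5, 0.0]
opening: 0.0004
```

Emit:
jog_arm(series=[0,0.7,0,0,0,0,-1,0,1.4,0,0,0,0,-1,0,2,0,0,0,0,-1,0,2,0,0,0,0,-1])

```text
time: 4.35
position: [0.5156, 0.2001, 0.0609]
orientation: [-3.14, -0.001, 0.021]
force: [-0.2, 6.1, 0.8]
opening: 0.0006
```

Emit:
jog_arm(series=[0,0.5,0,0,0,0,-1,0,1,0,0,0,0,-1,0,1,0,0,0,0,-1])

```text
time: 4.65
position: [0.5157, 0.1991, 0.0609]
orientation: [-3.14, -0.001, 0.021]
force: [-0.2, 5.1, 0.9]
opening: 0.0006
```

Emit:
jog_arm(series=[0,0.5,0,0,0,0,-1,0,1,0,0,0,0,-1,0,1,0,0,0,0,-1])

```text
time: 4.95
position: [0.5157, 0.1981, 0.0609]
orientation: [-3.14, -0.001, 0.021]
force: [0.3, 5.6, -1.0]
opening: 0.0009
```

Emit:
jog_arm(series=[0,0.5,0,0,0,0,-1,0,1,0,0,0,0,-1,0,1,0,0,0,0,-1])

```text
time: 5.25
position: [0.5157, 0.1978, 0.0609]
orientation: [-3.139, -0.001, 0.021]
force: [-0.7, 8.4, -0.7]
opening: 0.0006
```

Emit:
jog_arm(series=[0,0.5,0,0,0,0,-1,0,1,0,0,0,0,-1,0,1,0,0,0,0,-1])

```text
time: 5.55
position: [0.5157, 0.1978, 0.061]
orientation: [-3.137, -0.001, 0.021]
force: [-0.3, 13.4, -0.4]
opening: 0.0004
```

Emit:
jog_arm(series=[0,0.5,0,0,0,0,-1,0,0.5,0,0,0,0,-1])

```text
time: 5.75
position: [0.5157, 0.1978, 0.061]
orientation: [-3.137, -0.002, 0.021]
force: [-0.9, 16.0, -1.3]
opening: 0.0006
```

Emit:
jog_arm(series=[0,0.5,0,0,0,0,-1,0,0.5,0,0,0,0,-1])

```text
time: 5.95
position: [0.5157, 0.1978, 0.061]
orientation: [-3.136, -0.002, 0.021]
force: [0.3, 18.6, -1.8]
opening: 0.0002
```

The pin is home: it slid at about 6 N, then stopped dead at TCP y=0.1978 with force rising to 18.6 N. I'll retreat and go look at the clip from close by.

Emit:
jog_arm(series=[0,-15,0,0,0,0,-1,0,-25,-30,0,0,0,-1,0,-25,-75,0,0,0,-1,0,0,-110,0,0,-8,0,12,44,-120,0,0,-16,0,24,88,-130,0,0,-24,0,36,132,-139,0,0,-32,0,48,176,-139,0,0,-40,0,60,220,-139,0,0,-48,0,72,264,-139,0,0,-56,0,84,308,-139,0,0,-64,0,94,350,-139,0,0,-72,0])

```text
time: 7.15
position: [0.6172, -0.1559, 0.1996]
orientation: [-3.141, 0.0, 1.283]
force: [0.5, 0.3, 0.4]
opening: 0.046
```

Emit:
jog_arm(series=[-1,4,0,0,0,-8,0,-1,8,0,0,0,-16,0,-1,8,0,0,0,-24,0,-1,8,0,0,0,-26.8,0,-1,8,0,0,0,-26.8,0,-1,8,0,0,0,-26.8,0])

```text
time: 7.75
position: [0.6242, -0.1571, 0.1996]
orientation: [-3.141, 0.0, 1.744]
force: [0.3, 0.3, -0.4]
opening: 0.0457
```

Run:
```python
from h import *
np.set_printoptions(precision=4,suppress=True)
o=bot.get_obs();print(o["time"],o["position"],o["orientation"],o["force"],o["opening"])
W=cam("wrist");print(W[2],W[3])
im=bot.grab_frame("wrist");cv2.imwrite("pics/w2.png",im)
for n in("clip_grip","small_clip","rack"):print(n,[(d["pixel"],d["score"]) for d in bot.spot_in("wrist",n)])
print(proj(W,[[.568,-.1746,.06],[.495,-.1886,.041]]))
```

```text
7.75 [ 0.6242 -0.1571  0.1996] [-3.1412  0.0001  1.7438] [ 0.3053  0.315  -0.4296] 0.045653538280147794
[ 0.5558 -0.1696  0.357 ] [[-0.1728  0.9515  0.2544]
 [ 0.985   0.1669  0.0451]
 [ 0.0004  0.2584 -0.966 ]]
clip_grip [([308.0, 166.7], 0.93), ([416.3, 187.8], 0.93), ([385.0, 257.4], 0.84), ([192.6, 118.0], 0.71), ([303.4, 111.3], 0.23)]
small_clip [([303.9, 72.4], 0.93)]
rack [([305.9, 111.9], 0.64), ([302.6, 72.6], 0.43)]
[[305.5786 164.1492]
 [304.1545  70.641 ]]
```

View pics/w2.png

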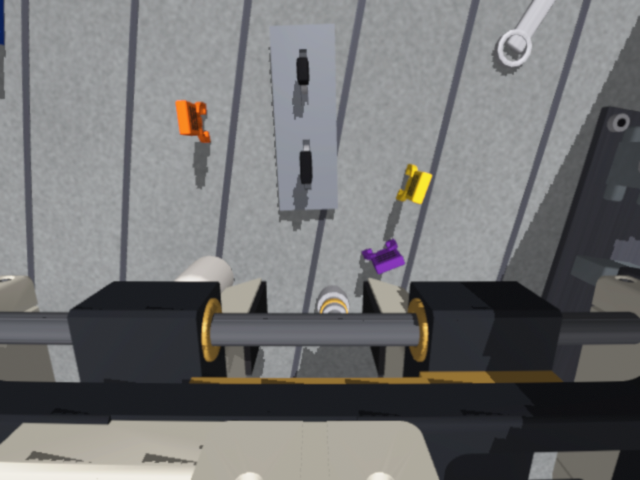

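The wrist view shows the larger clip at (306,167) and the smaller at (303,71) in the stand. The look-alikes lie apart from it.

Run:
```python
from h import *
np.set_printoptions(precision=4,suppress=True)
W=cam("wrist")
c=[onz(W,p,.018) for p in((272,26),(336,26),(281,211),(337,208))]
print(*c)
for a,b in((0,2),(1,3)): d=c[b]-c[a];print("yaw",np.degrees(np.arctan2(d[1],d[0])))
im=cv2.imread("pics/w2.png");g=cv2.cvtColor(im,cv2.COLOR_BGR2GRAY)
for y0,y1,z in((148,188,.06),(55,90,.042)):
    m=(g[y0:y1,290:325]<45);ys,xs=np.nonzero(m);px=(xs.mean()+290,ys.mean()+y0)
    (cx,cy),wh,an=cv2.minAreaRect(np.c_[xs,ys].astype(np.float32));print(px,wh,an,xs.min()+290,xs.max()+290,ys.min()+y0,ys.max()+y0)
    print(onz(W,px,z),onz(W,(cx+290,cy+y0),z))
```

```text
[ 0.4605 -0.2232  0.018 ] [ 0.451  -0.1692  0.018 ] [ 0.6175 -0.1913  0.018 ] [ 0.6053 -0.1387  0.018 ]
yaw 11.468060196649073
yaw 11.194746365803942
(np.float64(305.47798742138366), np.float64(167.2672955974843)) (31.149656295776367, 10.307538986206055) 87.39744567871094 300 311 152 183
[ 0.5706 -0.1743  0.06  ] [ 0.5707 -0.1743  0.06  ]
(np.float64(302.30970149253733), np.float64(70.98134328358209)) (26.0, 10.0) 90.0 297 307 58 84
[ 0.4958 -0.1901  0.042 ] [ 0.4959 -0.1904  0.042 ]
```

Emit:
jog_arm(series=[-4,-28,0,0,0,-1.4,0,-7.4,-55.6,20,0,0,-1.4,0,-7.4,-55.6,60,0,0,-1.4,0,-7.4,-55.6,90,0,0,-1.4,0,-7.4,-55.6,115,0,0,-1.4,0,-7.4,-55.6,115,0,0,-1.4,0])

```text
time: 8.55
position: [0.5686, -0.1732, 0.0814]
orientation: [-3.136, -0.004, 1.769]
force: [0.3, 0.2, 0.2]
opening: 0.046
```

Run:
```python
from h import *
np.set_printoptions(precision=4,suppress=True)
o=bot.get_obs();print(o["time"],o["position"],o["orientation"],o["force"],o["opening"])
for c in("side","wrist"):cv2.imwrite(f"pics/{c}3.png",bot.grab_frame(c))
a=cv2.imread("pics/side3.png")[200:400,220:480];b=cv2.imread("pics/wrist3.png")[200:480,150:490]
a=cv2.resize(a,None,fx=1.5,fy=1.5);o=np.zeros((300,740,3),np.uint8);o[:300,:390]=a;o[:280,395:735]=b
cv2.imwrite("pics/c3.png",o)
```

```text
8.55 [ 0.5686 -0.1732  0.0814] [-3.1359 -0.0041  1.7692] [0.257  0.2402 0.1781] 0.04602030906115562
```

View pics/c3.png

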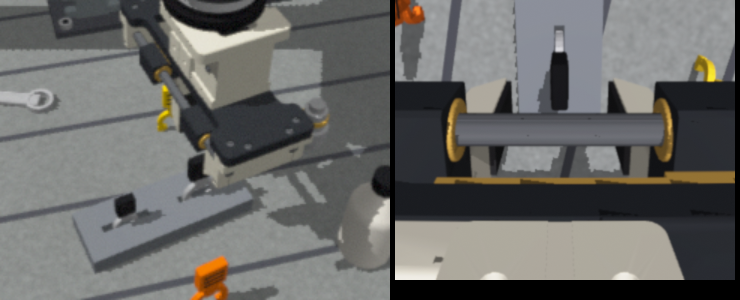

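Run:
```python
from h import *
np.set_printoptions(precision=4,suppress=True)
W=cam("wrist");im=cv2.imread("pics/wrist3.png");g=cv2.cvtColor(im,cv2.COLOR_BGR2GRAY)
print(W[2],proj(W,[[.5707,-.174,.073],[.5577,-.1766,.073],[.5577,-.1766,.047]]))
for r in range(245,312,4): print(r,g[r,300:330:2])
```

```text
[ 0.5029 -0.1885  0.2426] [[315.7054 289.8624]
 [315.7865 265.2505]
 [315.5984 250.9864]]
245 [142 142 142 142 131 149 191 189 188 144 136 142 142 142 142]
249 [142 142 142 141 126 166 217 217 213 159 136 142 142 142 142]
253 [142 142 142 110  26  27  34  33  30  20  42 127 142 143 142]
257 [142 142 141  79  15  16  15  15  15  16  20  90 142 142 142]
261 [142 142 133  48  14  15  15  16  16  15  16  48 133 142 142]
265 [142 142 124  29  21  22  22  23  22  22  21  36 129 142 142]
269 [142 141 102  23  24  26  23  24  24  24  23  31 127 143 142]
273 [124  83  73  26  24  24  25  25  25  24  24  30 127 142 142]
277 [ 97  82  73  25  23  25  25  25  24  24  24  31 127 142 141]
281 [ 83  81  70  21  22  24  24  24  24  25  23  30 127 142 142]
285 [ 82  82  73  25  23  24  24  24  25  24  24  30 127 141 141]
289 [ 82  81  74  28  23  25  24  24  24  24  24  30 126 141 141]
293 [ 81  82  74  27  23  24  24  24  24  24  24  31 126 141 141]
297 [ 81  81  73  26  22  24  23  24  24  25  23  30 127 140 140]
301 [ 81  81  79  39  23  24  23  24  24  24  23  55 134 140 141]
305 [ 81  82  80  41  22  24  23  24  24  23  23  57 135 140 141]
309 [ 80  81  81  68  35  30  31  41  44  43  48 102 140 141 141]
```

Emit:
jog_arm(series=[-1.5,1,15,0,0,0,0,-1.5,1,28,0,0,0,0,-1.5,1,38,0,0,0,0,-1.5,1,38,0,0,0,0,-1.5,1,38,0,0,0,0,-1.5,1,38,0,0,0,0])

```text
time: 9.25
position: [0.5724, -0.1756, 0.0472]
orientation: [3.141, 0.001, 1.77]
force: [-0.1, -0.0, 0.2]
opening: 0.0461
```

Emit:
jog_arm(series=[0,-1.8,4,0,0,0,0,0,-1.8,4,0,0,0,0,0,-1.8,4,0,0,0,-1,0,-1.8,4,0,0,0,-1,0,-1.8,4,0,0,0,-1,0,-1.8,4,0,0,0,-1,0,-1.8,4,0,0,0,-1,0,-1.8,4,0,0,0,-1,0,-1.8,4,0,0,0,-1])

```text
time: 10.15
position: [0.5702, -0.1751, 0.0427]
orientation: [-3.141, -0.001, 1.77]
force: [0.4, 4.1, 0.9]
opening: 0.0085
```

Emit:
jog_arm(series=[0,0,-7,0,0,0,-1,0,0,-15,0,0,0,-1,0,0,-35,0,0,0,-1,0,0,-75,0,0,0,-1,20,4,-115,0,0,0,-1,60,12,-145,0,0,3,-1,105,20,-157,0,0,6,-1,150,29,-157,0,0,9.9,-1,195,37,-157,0,0,9.9,-1,235,45,-157,0,0,9.9,-1,265,51,-157,0,0,9.9,-1,282,54,-157,0,0,9.9,-1])

```text
time: 11.35
position: [0.5678, 0.1135, 0.201]
orientation: [3.139, 0.0, 1.599]
force: [-0.2, -0.0, -1.0]
opening: 0.0086
```

Emit:
jog_arm(series=[0,0,0,0,0,0,-1,0,0,0,0,0,0,-1])

```text
time: 11.55
position: [0.5679, 0.1109, 0.2004]
orientation: [3.14, 0.001, 1.598]
force: [-0.1, 0.4, -1.0]
opening: 0.0087
```

Run:
```python
from h import *
np.set_printoptions(precision=4,suppress=True)
o=bot.get_obs();print(o["time"],o["position"],o["orientation"],o["force"],o["opening"])
W=cam("wrist");print(W[2]);B=cam("side")
for c in("side","wrist"):cv2.imwrite(f"pics/{c}4.png",bot.grab_frame(c))
pw=proj(W,[.5168,.1123,.079])[0];ps=proj(B,[.5168,.1123,.07])[0];print(pw,ps)
def crop(n,p,h,f):
    im=cv2.imread(n);x,y=int(p[0])-h,int(p[1])-h;x=max(0,min(x,640-2*h));y=max(0,min(y,480-2*h));print(n,x,y,f);return cv2.resize(im[y:y+2*h,x:x+2*h],None,fx=f,fy=f,interpolation=3)
o=np.hstack([crop("pics/wrist4.png",pw,50,4),crop("pics/side4.png",ps,40,5)])
cv2.imwrite("pics/c4.png",o)
```

```text
11.55 [0.5679 0.1109 0.2004] [3.14   0.0009 1.5976] [-0.0608  0.4235 -1.0151] 0.008712555533507934
[0.4981 0.1086 0.3577]
[318.6313 174.4576] [280.7717 186.6064]
pics/wrist4.png 268 124 4
pics/side4.png 240 146 5
```

View pics/c4.png

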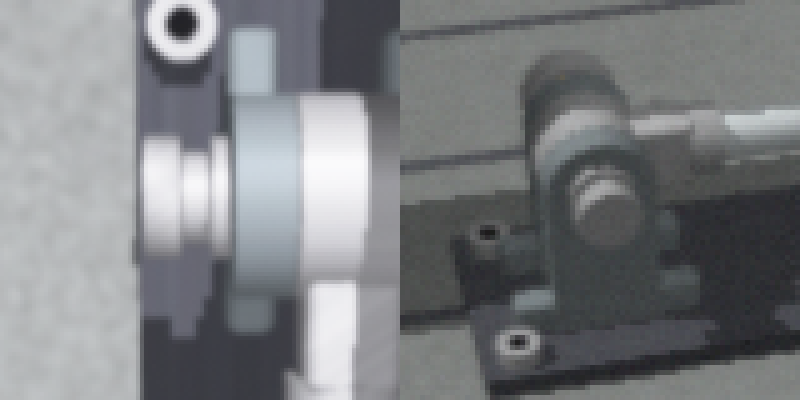

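Groove clearly visible: it's at crop columns 181–212, row 195 (wrist about (316.7,172.5)), just clear of the cheek.

Run:
```python
from h import *
np.set_printoptions(precision=4,suppress=True)
W=cam("wrist");im=cv2.imread("pics/wrist4.png");g=cv2.cvtColor(im,cv2.COLOR_BGR2GRAY).astype(int)
for r in (160,165,170,173,176,180): print(r,g[r,298:342])
for c in (307,311): print(c,g[150:195,c])
for p in((316.7,172.6),(304,172.6),(323,172.6),(325.3,172.6)):print(p,onz(W,p,.082),onz(W,p,.07))
print(W[3])
b=im[230:480,150:490];cv2.imwrite("pics/c5.png",cv2.resize(b,None,fx=2,fy=2))
```

```text
160 [183 185 184 167 121 141 193 205 206 203 202 201 201 199 180 130 110 111
 110 110 110 112 136 183 205 207 187 128 130 185 200 200 200 201 201 201
 201 201 201 201 201 201 201 199]
165 [181 182 180 164 131 174 232 240 241 239 237 236 234 230 217 198 218 226
 226 226 224 207 177 212 233 234 221 153 139 197 212 213 213 213 213 214
 214 213 214 214 214 214 213 212]
170 [187 189 189 171 133 171 225 236 238 238 238 237 236 233 227 226 243 247
 247 247 246 238 208 230 243 244 234 174 144 191 206 207 207 207 207 207
 206 207 207 206 207 207 206 205]
173 [186 187 186 169 124 153 213 228 230 232 234 235 236 234 226 213 232 238
 238 238 236 227 199 220 233 234 223 166 139 183 198 198 198 198 198 198
 198 198 198 198 198 197 197 196]
176 [185 182 178 159 116 143 203 218 221 222 223 225 228 228 219 197 213 220
 220 220 219 206 184 203 220 221 206 156 133 175 188 189 188 189 188 189
 188 188 189 189 189 189 189 187]
180 [183 181 179 161 113 128 176 191 195 196 197 199 201 203 192 168 174 180
 180 179 172 155 158 183 197 198 185 148 130 165 176 177 177 177 177 177
 177 177 177 177 177 177 177 176]
307 [104 104 103 104 103 103 107 126 158 187 203 213 222 230 235 239 242 242
 242 240 238 236 234 232 230 227 222 215 210 204 196 187 178 168 159 148
 136 123 111 105 105 105 104 105 104]
311 [111 111 111 110 110 110 112 125 153 181 199 210 217 223 227 230 231 232
 232 232 233 234 235 234 232 230 228 223 215 208 203 197 188 177 166 154
 141 127 114 108 108 108 108 108 108]
(316.7, 172.6) [0.5151 0.1101 0.082 ] [0.5159 0.1102 0.07  ]
(304, 172.6) [0.5154 0.1004 0.082 ] [0.5161 0.1001 0.07  ]
(323, 172.6) [0.515  0.1149 0.082 ] [0.5157 0.1152 0.07  ]
(325.3, 172.6) [0.5149 0.1167 0.082 ] [0.5157 0.117  0.07  ]
[[-0.0258  0.9654  0.2595]
 [ 0.9997  0.0249  0.0066]
 [-0.0001  0.2596 -0.9657]]
```

View pics/c5.png

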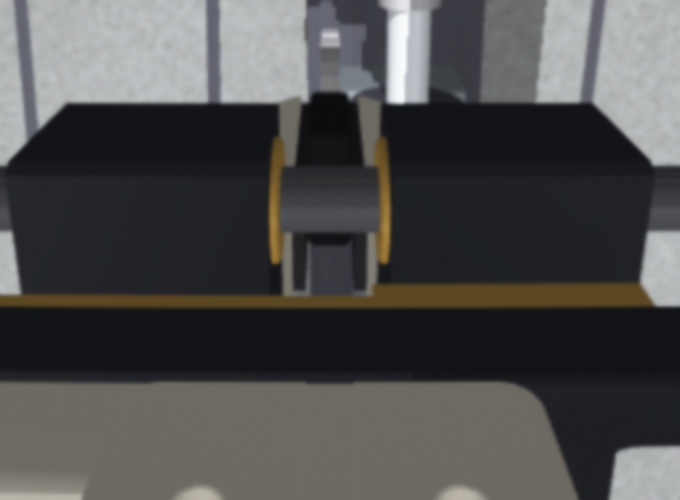

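Run:
```python
from h import *
np.set_printoptions(precision=3,suppress=True)
W=cam("wrist");g=cv2.cvtColor(cv2.imread("pics/wrist4.png"),0 or cv2.COLOR_BGR2GRAY).astype(int)
for r in (244,248,252,256,260,264,268,272): print(r,g[r,298:334])
T=np.array([.5679,.1109,.2004]);ux=np.array([1,.026,0]) 
for dx in(-.018,-.013,0):
  for dz in(-.0257,-.0127,.0173+.013): print(dx,dz,proj(W,T+ux*dx+[0,0,dz]))
```

```text
244 [175 172 170 157 116  92  99 103 104 103 102 104 110 123 132 134 135 135
 134 133 127 112 104 104 104 103 104 103 101  99  99 100  99  98  90  70]
248 [182 182 180 165 120  92  98 103 104 104 103 109 137 177 188 192 195 196
 197 197 186 150 114 104 103 104 104 103 100  99  99  99  98  97  90  69]
252 [188 187 185 182 167 128 105 102 104 104 104 116 142 162 167 168 169 170
 170 170 170 156 119 105 103 104 104 102 100  99 100  98  90  68  59  60]
256 [186 185 183 182 175 143 111 102 103 103 103 101  95  90  89  89  90  89
  89  91  90  94 101 104 103 104 103 101 100  99  99  98  90  68  59  59]
260 [185 186 186 184 171 140 109 101 102 103 103 101  98  95  94  95  95  95
  95  95  96  98 102 104 103 103 104 102  99  99  99  99  90  68  59  59]
264 [179 182 186 187 178 145 110 101 102 102 103 104 105 107 107 106 106 106
 105 104 104 110 118 121 122 122 123 123 123 123 123 122 111  85  74  72]
268 [182 185 187 186 175 143 108 100 102 102 103 106 111 114 115 114 114 115
 113 112 113 118 123 125 125 124 126 125 126 125 125 125 125 125 125 125]
272 [181 181 179 179 178 163 121 101 101 102 102 107 115 120 121 120 120 120
 119 118 118 122 125 126 127 127 127 127 127 127 126 127 127 127 127 127]
-0.018 -0.0257 [[316.604 249.64 ]]
-0.018 -0.0127 [[316.757 256.733]]
-0.018 0.0303 [[317.466 289.516]]
-0.013 -0.0257 [[316.591 258.575]]
-0.013 -0.0127 [[316.742 266.243]]
-0.013 0.0303 [[317.439 301.578]]
0 -0.0257 [[316.557 281.241]]
0 -0.0127 [[316.703 290.322]]
0 0.0303 [[317.369 331.848]]
```

Emit:
jog_arm(series=[2,-25,0,0,0,0,-1,2,-45,20,0,0,0,-1,2,-52,45,0,0,0,-1,2,-52,65,0,0,0,-1,2,-52,70,0,0,0,-1,2,-52,70,0,0,0,-1,2,-52,70,0,0,0,-1,2,-52,70,0,0,0,-1])

```text
time: 12.45
position: [0.5164, 0.1118, 0.1308]
orientation: [3.139, -0.0, 1.597]
force: [-0.4, -0.3, -0.9]
opening: 0.0089
```

Emit:
jog_arm(series=[0,-0.7,6,0,0,0,-1,0,-0.7,12,0,0,0,-1,0,-0.7,17,0,0,0,-1,0,-0.7,17,0,0,0,-1,0,-0.7,18,0,0,0,-1,0,-0.7,19,0,0,0,-1,0,-0.7,19,0,0,0,-1])

```text
time: 13.15
position: [0.5149, 0.1116, 0.1108]
orientation: [3.141, 0.001, 1.597]
force: [0.2, -4.0, 0.5]
opening: 0.0088
```

Emit:
jog_arm(series=[0,0,0.5,0,0,0,-1,0,0,1,0,0,0,-1,0,0,1,0,0,0,-1])

```text
time: 13.45
position: [0.5151, 0.1117, 0.1098]
orientation: [3.141, 0.0, 1.597]
force: [1.4, -5.0, 1.5]
opening: 0.0086
```

Emit:
jog_arm(series=[-0.5,0,0,0,0,0,-1,-0.5,0,0,0,0,0,-1,-0.5,0,0,0,0,0,-1])

```text
time: 13.75
position: [0.515, 0.1115, 0.1098]
orientation: [3.141, -0.0, 1.597]
force: [0.9, -3.3, 0.5]
opening: 0.0087
```

Emit:
jog_arm(series=[-0.5,0,0,0,0,0,-1,-0.8,0,0,0,0,0,-1,-0.8,0,0,0,0,0,-1])

```text
time: 14.05
position: [0.5145, 0.1111, 0.1096]
orientation: [-3.141, -0.001, 1.597]
force: [0.4, -0.6, -0.4]
opening: 0.009
```

Emit:
jog_arm(series=[0,0.7,0.7,0,0,0,-1,0,0.7,1.4,0,0,0,-1,0,0.7,2,0,0,0,-1,0,0.7,2,0,0,0,-1])

```text
time: 14.45
position: [0.5157, 0.1109, 0.1078]
orientation: [3.141, -0.0, 1.597]
force: [2.2, 0.1, 0.3]
opening: 0.0088
```

Emit:
jog_arm(series=[0,0,0.7,0,0,0,-1,0,0,1.4,0,0,0,-1,0,0,1.4,0,0,0,-1])

```text
time: 14.75
position: [0.516, 0.1107, 0.1067]
orientation: [3.14, -0.0, 1.597]
force: [1.2, 0.6, 4.2]
opening: 0.0088
```

The jaws are in the groove: contact came at TCP z≈0.107, which is the groove level (beside it would be 0.111). Pressing gently.

Emit:
jog_arm(series=[0,0,0.7,0,0,0,-1,0,0,1.4,0,0,0,-1,0,0,1.4,0,0,0,-1])

```text
time: 15.05
position: [0.5161, 0.1107, 0.1059]
orientation: [3.14, -0.0, 1.597]
force: [0.3, -0.2, 9.1]
opening: 0.009
```

Emit:
jog_arm(series=[0,0,0.7,0,0,0,-1,0,0,1.4,0,0,0,-1,0,0,1.4,0,0,0,-1])

```text
time: 15.35
position: [0.5161, 0.1107, 0.1045]
orientation: [3.14, -0.0, 1.597]
force: [1.0, -0.2, 7.3]
opening: 0.0086
```

Emit:
jog_arm(series=[0,0,0.7,0,0,0,-1,0,0,1.4,0,0,0,-1,0,0,1.4,0,0,0,-1])

```text
time: 15.65
position: [0.516, 0.1107, 0.1027]
orientation: [3.14, -0.0, 1.597]
force: [2.4, 0.0, 5.3]
opening: 0.0086
```

Emit:
jog_arm(series=[0,0,0.7,0,0,0,-1,0,0,1.4,0,0,0,-1,0,0,1.4,0,0,0,-1])

```text
time: 15.95
position: [0.5159, 0.1106, 0.1008]
orientation: [3.141, 0.0, 1.597]
force: [1.7, -0.6, 2.0]
opening: 0.0088
```

Emit:
jog_arm(series=[0,0,0.7,0,0,0,-1,0,0,1.4,0,0,0,-1,0,0,1.4,0,0,0,-1])

```text
time: 16.25
position: [0.5156, 0.1107, 0.099]
orientation: [3.142, 0.0, 1.597]
force: [3.1, 0.3, 0.5]
opening: 0.0087
```

Emit:
jog_arm(series=[0,0,0.7,0,0,0,-1,0,0,1.4,0,0,0,-1,0,0,1.4,0,0,0,-1])

```text
time: 16.55
position: [0.5155, 0.1106, 0.0976]
orientation: [-3.141, 0.0, 1.597]
force: [3.1, -0.4, -0.7]
opening: 0.0085
```

Emit:
jog_arm(series=[0,0,0.7,0,0,0,-1,0,0,1.4,0,0,0,-1,0,0,1.4,0,0,0,-1])

```text
time: 16.85
position: [0.5153, 0.1107, 0.0963]
orientation: [-3.141, 0.0, 1.597]
force: [3.4, 0.0, -2.0]
opening: 0.0091
```

Emit:
jog_arm(series=[0,0,0.6,0,0,0,-1,0,0,1,0,0,0,-1,0,0,1,0,0,0,-1])

```text
time: 17.15
position: [0.5152, 0.1107, 0.0954]
orientation: [-3.141, 0.0, 1.597]
force: [1.6, 0.6, -0.8]
opening: 0.009
```

Emit:
jog_arm(series=[0,0,0.6,0,0,0,-1,0,0,1,0,0,0,-1,0,0,1,0,0,0,-1])

```text
time: 17.45
position: [0.5153, 0.1107, 0.0951]
orientation: [3.142, 0.0, 1.597]
force: [-0.1, -0.7, 5.9]
opening: 0.0088
```

Emit:
jog_arm(series=[0,0,0.7,0,0,0,-1,0,0,0.7,0,0,0,-1])

```text
time: 17.65
position: [0.5154, 0.1107, 0.095]
orientation: [3.141, 0.0, 1.597]
force: [-1.0, -0.6, 10.0]
opening: 0.0089
```

Emit:
jog_arm(series=[0,0,0.7,0,0,0,-1,0,0,0.7,0,0,0,-1])

```text
time: 17.85
position: [0.5154, 0.1107, 0.0948]
orientation: [3.141, 0.0, 1.597]
force: [-3.1, 0.3, 15.6]
opening: 0.0091
```

Hard stop at the seated height, with force rising to 15.6 N. I'll unload, open and withdraw straight up.

Emit:
jog_arm(series=[0,0,-1.2,0,0,0,-1,0,0,-2,0,0,0,-1,0,0,-2,0,0,0,-0.4,0,0,-2,0,0,0,-0.4,0,0,-2,0,0,0,-0.4,0,0,-2,0,0,0,-0.4])

```text
time: 18.45
position: [0.5153, 0.1107, 0.0949]
orientation: [-3.141, 0.0, 1.597]
force: [0.3, -0.0, 0.2]
opening: 0.0272
```

Emit:
jog_arm(series=[0,0,-10,0,0,0,-0.4,0,0,-35,0,0,0,-0.4,0,0,-75,0,0,0,-0.4,0,25,-105,0,0,0,-0.4,0,52,-105,0,0,0,-0.4,0,52,-105,0,0,0,-0.4,0,52,-105,0,0,0,-0.4])

```text
time: 19.15
position: [0.5671, 0.112, 0.2]
orientation: [-3.14, 0.0, 1.597]
force: [-0.7, 0.7, 0.5]
opening: 0.0274
```

Run:
```python
from h import *
o=bot.get_obs();print(o["time"],o["position"],o["force"],o["opening"])
W=cam("wrist");B=cam("side")
for c in("side","wrist"):cv2.imwrite(f"pics/{c}6.png",bot.grab_frame(c))
def crop(n,p,h,f):
    im=cv2.imread(n);x,y=int(p[0])-h,int(p[1])-h;x=max(0,min(x,640-2*h));y=max(0,min(y,480-2*h));return cv2.resize(im[y:y+2*h,x:x+2*h],None,fx=f,fy=f,interpolation=3)
cv2.imwrite("pics/c6.png",np.hstack([crop("pics/wrist6.png",(330,175),66,3),crop("pics/side6.png",(281,175),50,4)[:396]]))
```

```text
19.15 [0.56706049 0.11196961 0.19998709] [-0.72758878  0.70024218  0.46167967] 0.02740715437507625
```

View pics/c6.png

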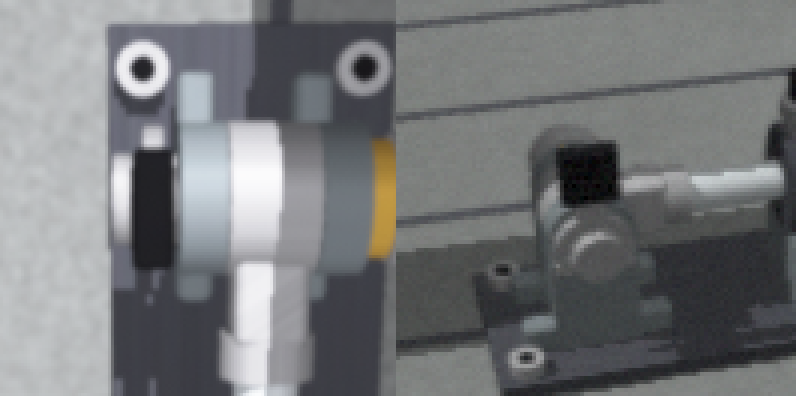

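The clip sits upright in the groove, its grip over the pin end and cheek free. One check that the pin stayed home: pin-end to cheek distance before and after the clip went on.

Run:
```python
from h import *
for n,rs in (("wrist4",range(165,181,3)),("wrist6",range(165,185,3))):
    g=cv2.cvtColor(cv2.imread(f"pics/{n}.png"),cv2.COLOR_BGR2GRAY).astype(float)
    for r in rs:
        s=cv2.resize(g[r:r+1,296:345],None,fx=10,fy=1,interpolation=cv2.INTER_CUBIC)[0];d=np.diff(s)
        a=np.argmax(d[:120]);b=240+np.argmax(d[240:340]);print(n,r,296+a/10,296+b/10,(b-a)/10)
```

```text
wrist4 165 303.4 327.0 23.6
wrist4 168 303.4 327.0 23.6
wrist4 171 303.4 327.1 23.7
wrist4 174 303.4 327.1 23.7
wrist4 177 303.4 327.1 23.7
wrist4 180 303.9 327.1 23.2
wrist6 165 301.4 324.4 23.0
wrist6 168 301.3 321.4 20.1
wrist6 171 301.3 321.4 20.1
wrist6 174 301.4 321.4 20.0
wrist6 177 301.4 321.4 20.0
wrist6 180 301.4 321.4 20.0
wrist6 183 301.7 321.4 19.7
```

Run:
```python
import cv2
for n in("wrist4","wrist6"):
    g=cv2.cvtColor(cv2.imread(f"pics/{n}.png"),cv2.COLOR_BGR2GRAY)
    for r in(162,165,168,174): print(n,r,g[r,298:332].tolist())
```

```text
wrist4 162 [183, 185, 185, 168, 122, 151, 212, 224, 223, 222, 223, 222, 222, 217, 199, 163, 165, 171, 171, 171, 168, 155, 147, 192, 218, 220, 200, 139, 135, 192, 207, 208, 208, 208]
wrist4 165 [181, 182, 180, 164, 131, 174, 232, 240, 241, 239, 237, 236, 234, 230, 217, 198, 218, 226, 226, 226, 224, 207, 177, 212, 233, 234, 221, 153, 139, 197, 212, 213, 213, 213]
wrist4 168 [182, 182, 183, 169, 134, 176, 231, 242, 243, 242, 239, 237, 235, 232, 224, 217, 238, 243, 243, 243, 242, 232, 201, 231, 245, 246, 236, 171, 142, 195, 210, 211, 211, 210]
wrist4 174 [184, 183, 181, 164, 121, 150, 210, 226, 228, 230, 232, 232, 233, 232, 225, 208, 227, 232, 233, 233, 231, 221, 193, 213, 228, 230, 216, 161, 138, 180, 194, 195, 195, 195]
wrist6 162 [188, 172, 131, 155, 198, 208, 208, 205, 201, 179, 101, 42, 33, 34, 34, 34, 35, 35, 35, 35, 35, 35, 45, 109, 164, 133, 152, 193, 204, 204, 204, 205, 204, 204]
wrist6 165 [187, 171, 134, 172, 224, 232, 231, 230, 220, 166, 79, 33, 33, 34, 34, 34, 34, 34, 35, 35, 35, 33, 38, 76, 120, 119, 156, 203, 215, 215, 215, 215, 215, 215]
wrist6 168 [184, 169, 145, 201, 240, 245, 244, 242, 231, 165, 71, 31, 33, 34, 33, 34, 35, 34, 34, 34, 34, 33, 39, 79, 126, 126, 160, 206, 217, 218, 218, 218, 218, 218]
wrist6 174 [193, 175, 142, 187, 228, 235, 236, 236, 224, 148, 59, 31, 33, 33, 34, 34, 35, 35, 34, 34, 34, 33, 38, 81, 138, 150, 160, 195, 206, 207, 206, 206, 206, 207]
```

Vision says the pin stayed within about 0.3 mm. A light touch on the head will settle it.

Emit:
jog_arm(series=[15,-5,0,0,0,8,-1,30,-10,0,0,0,16,-1,45,-15,0,0,0,24,-1,60,-20,0,0,0,32,-1,75,-25,0,0,0,40,-1,90,-30,0,0,0,48,-1,105,-36,0,0,0,56,-1,118,-42,0,0,0,64,-1,124,-49,0,0,0,72,-1,124,-49,0,0,0,80,-1,124,-49,0,0,0,88,-1,124,-49,0,0,0,90,-1])

```text
time: 20.45
position: [0.5142, 0.2347, 0.2]
orientation: [3.141, 0.001, 0.022]
force: [-0.6, 0.9, -0.9]
opening: 0.0007
```

Emit:
jog_arm(series=[0,0,40,0,0,0,-1,0,0,80,0,0,0,-1,0,0,115,0,0,0,-1,0,0,134,0,0,0,-1,0,0,139,0,0,0,-1,0,0,139,0,0,0,-1,0,0,139,0,0,0,-1])

```text
time: 21.15
position: [0.5158, 0.2349, 0.0624]
orientation: [-3.141, -0.002, 0.026]
force: [0.2, 0.0, 0.1]
opening: 0.0006
```

Emit:
jog_arm(series=[0,7,0,0,0,0,-1,0,14,0,0,0,0,-1,0,21,0,0,0,0,-1,0,26,0,0,0,0,-1,0,30,0,0,0,0,-1,0,32,0,0,0,0,-1,0,34,0,0,0,0,-1,0,34,0,0,0,0,-1])

```text
time: 21.95
position: [0.5162, 0.2006, 0.0611]
orientation: [3.142, -0.0, 0.026]
force: [-0.2, 0.3, 0.8]
opening: 0.0003
```

Emit:
jog_arm(series=[0,1,0,0,0,0,-1,0,2,0,0,0,0,-1,0,2,0,0,0,0,-1,0,2,0,0,0,0,-1])

```text
time: 22.35
position: [0.5162, 0.1988, 0.0611]
orientation: [-3.142, -0.0, 0.026]
force: [-0.2, 0.0, 1.1]
opening: 0.0005
```

Emit:
jog_arm(series=[0,0.6,0,0,0,0,-1,0,1.2,0,0,0,0,-1,0,1.2,0,0,0,0,-1])

```text
time: 22.65
position: [0.5163, 0.1979, 0.0611]
orientation: [-3.141, -0.0, 0.026]
force: [-0.5, 1.8, -0.2]
opening: 0.0004
```

First contact came at 0.1979, the same spot as the original stop (0.1978), so the pin is still home. Backing off, then a final look.

Emit:
jog_arm(series=[0,-15,0,0,0,0,-1,0,-40,0,0,0,0,-1,0,-50,-40,0,0,0,-1,0,-50,-90,0,0,0,-1,0,-50,-130,0,0,0,-1,0,-50,-130,0,0,0,-1,0,-50,-130,0,0,0,-1])

```text
time: 23.35
position: [0.5151, 0.2483, 0.192]
orientation: [-3.141, -0.002, 0.027]
force: [-0.2, -0.2, -0.4]
opening: 0.0005
```

Run:
```python
from h import *
im=bot.grab_frame("side");cv2.imwrite("pics/s7.png",im)
a=cv2.imread("pics/side6.png")[125:225,231:331].astype(int)
print("change near clip",np.abs(im[125:225,231:331].astype(int)-a).mean())
z=lambda q:cv2.resize(q,None,fx=4,fy=4)
cv2.imwrite("pics/c7.png",np.hstack([z(im[125:225,231:331]),cv2.resize(im[200:420,150:520],None,fx=1.08,fy=1.82)[:400]]))
o=bot.get_obs();print(o["time"],o["position"],o["force"]);bot.job_done()
```

```text
change near clip 5.816633333333334
23.4 [0.51437838 0.24791481 0.19058969] [ 0.03101595 -0.2001627  -0.22906136]
the job is handed in; nothing more can be done
```

View pics/c7.png

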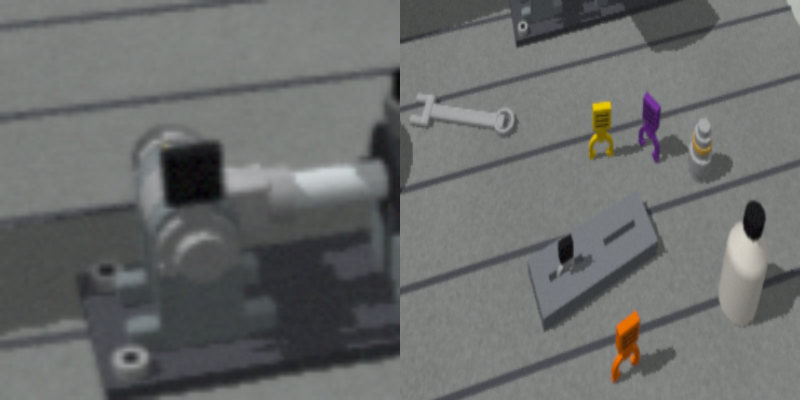

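The pin is home and the larger clip is pressed fully into its groove and released. I handed the job in at about 23 s with the robot touching nothing.

- **Pin:** it slid at about 6 N and stopped hard; I pushed to 18.6 N at the stop. While I felt for the groove, the clip pressed sideways on the pin with up to 5 N, so I shifted it about 1 mm. Camera comparison afterwards put any pin movement within about 0.3 mm. A light touch on the head then met it at 0.1979 m, against 0.1978 m at the first stop.
- **Clip:** the jaws touched about 11 mm above the pin's axis, which is groove level. The highest force I read while they spread was 9 N. The clip then snapped past and stopped at the expected seated height with 15.6 N. After release it stayed upright in the groove.
- **Other things:** in the final picture the small clip, spanner, coupling, oiler and look-alikes are where they were.
- **Weak check:** a crude before/after image difference near the clip read 5.8 grey levels. I put that down to the arm's shadow having moved, because the clip looks unchanged in the last picture.

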